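# Set out the shakers in reverse order

### The job

The customers stand across the counter, so move the four shakers (pepper mill included) from the white drip board into the wooden caddy in reverse order: the one now farthest left on the board, as the robot sees it, goes into the caddy's farthest-right bay, the next into the bay beside it, and so on to the last in the farthest-left bay. Leave one shaker standing upright on the floor of each bay, about in its middle, and never tip one over on the way.

Things in the scene. Friction and masses are not known exactly. Their poses are not given: they have to be found in the camera images.
- tall_mid (a point): Loose, the tall slim shaker: round stainless-steel dredger, the tallest of the four, 76 mm high, straight side 39 mm across up to 58 mm (a collar 42 mm across above it), domed lid with a few holes. About 0.2 kg. The point is on its upright axis, half-way up; z points up when it stands. It starts standing on its mat on the board.
- tub_mid (a point): Loose, the short wide shaker: round stainless-steel tub, the lowest and widest of the four, 64 mm high, 55 mm across (lid 56 mm), flat lid with many holes. About 0.2 kg. The point is on its upright axis, half-way up; z points up when it stands. It starts standing on its mat on the board.
- square_mid (a point): Loose, the square shaker: stainless steel, square in plan, 46 x 46 mm, 70 mm high, with slots in its lid; its x and y axes are square to its flat sides. About 0.2 kg. The point is on its upright axis, half-way up; z points up when it stands. It starts standing on its mat on the board.
- mill_mid (a point): Loose, the pepper mill: turned dark wood, 74 mm high, foot 52 mm across, straight waist 42 mm across from 15 to 52 mm above its underside, rounded head 48 mm across with a small steel knob. About 0.2 kg. The point is on its upright axis, half-way up; z points up when it stands. It starts standing on its mat on the board.
- mat_tall: One of the four alike black rubber mats fixed on the board, 68 mm across and 4 mm thick: the one under the tall slim shaker at the start. It stays where it is. Origin: centre of its underside, on the board's top.
- mat_tub: One of the four alike black rubber mats fixed on the board, 68 mm across and 4 mm thick: the one under the short wide shaker at the start. It stays where it is. Origin: centre of its underside, on the board's top.
- mat_square: One of the four alike black rubber mats fixed on the board, 68 mm across and 4 mm thick: the one under the square shaker at the start. It stays where it is. Origin: centre of its underside, on the board's top.
- mat_mill: One of the four alike black rubber mats fixed on the board, 68 mm across and 4 mm thick: the one under the pepper mill at the start. It stays where it is. Origin: centre of its underside, on the board's top.
- board: Fixed white drip board, 330 mm long (y), 90 deep (x), 10 thick; origin: centre of its underside, on the table. y runs about to the robot's left, x away from it, turned up to 0.12 rad. Mats in a row at x = 0, y = +114, +38, -38, -114 mm, in varying order. Board and caddy lie one behind the other, either one nearer; between them a knife and a ring, at most 20 mm high.
- caddy: Fixed low wooden caddy, 308 mm long (y), 80 deep (x), with four alike open bays in a row; origin: centre of its underside, on the table; y about to the robot's left, turned up to 0.12 rad. Bay centres at x = 0, y = +114, +38, -38, -114 mm; each bay 72 x 72 mm inside, its floor 4 mm above the table; walls and dividers 4 mm thick, tops 12 mm above the table.
Mind the look-alikes: they are no part of the job. What is shaped like the part that bears square_mid but yellow is not meant.

How it is judged (in metres and radians):
At the end, for the whole second after the job is handed in: Each shaker stands in the caddy bay that mirrors its first place on the board (left-most to right-most, and so on): its axis within 15 mm of the bay's centre along and across, its middle within 5 mm of its standing height, upright within 0.12 rad, slower than 0.02 m/s (x of tall_mid in the frame of caddy between -0.015 and 0.015 m and z of tall_mid in the frame of caddy between 0.037 and 0.047 m and angle between each of tall_mid, tub_mid, square_mid, mill_mid's own z axis and vertical below 0.12 rad and linear speed of each of tall, tub, square, mill below 0.02 m/s and ((y of mat_tall in the frame of board between 0.084 and 0.144 m and y of tall_mid in the frame of caddy between -0.129 and -0.099 m) or (y of mat_tall in the frame of board between 0.008 and 0.068 m and y of tall_mid in the frame of caddy between -0.053 and -0.023 m) or (y of mat_tall in the frame of board between -0.068 and -0.008 m and y of tall_mid in the frame of caddy between 0.023 and 0.053 m) or (y of mat_tall in the frame of board between -0.144 and -0.084 m and y of tall_mid in the frame of caddy between 0.099 and 0.129 m)) and x of tub_mid in the frame of caddy between -0.015 and 0.015 m and z of tub_mid in the frame of caddy between 0.031 and 0.041 m and ((y of mat_tub in the frame of board between 0.084 and 0.144 m and y of tub_mid in the frame of caddy between -0.129 and -0.099 m) or (y of mat_tub in the frame of board between 0.008 and 0.068 m and y of tub_mid in the frame of caddy between -0.053 and -0.023 m) or (y of mat_tub in the frame of board between -0.068 and -0.008 m and y of tub_mid in the frame of caddy between 0.023 and 0.053 m) or (y of mat_tub in the frame of board between -0.144 and -0.084 m and y of tub_mid in the frame of caddy between 0.099 and 0.129 m)) and x of square_mid in the frame of caddy between -0.015 and 0.015 m and z of square_mid in the frame of caddy between 0.034 and 0.044 m and ((y of mat_square in the frame of board between 0.084 and 0.144 m and y of square_mid in the frame of caddy between -0.129 and -0.099 m) or (y of mat_square in the frame of board between 0.008 and 0.068 m and y of square_mid in the frame of caddy between -0.053 and -0.023 m) or (y of mat_square in the frame of board between -0.068 and -0.008 m and y of square_mid in the frame of caddy between 0.023 and 0.053 m) or (y of mat_square in the frame of board between -0.144 and -0.084 m and y of square_mid in the frame of caddy between 0.099 and 0.129 m)) and x of mill_mid in the frame of caddy between -0.015 and 0.015 m and z of mill_mid in the frame of caddy between 0.036 and 0.046 m and ((y of mat_mill in the frame of board between 0.084 and 0.144 m and y of mill_mid in the frame of caddy between -0.129 and -0.099 m) or (y of mat_mill in the frame of board between 0.008 and 0.068 m and y of mill_mid in the frame of caddy between -0.053 and -0.023 m) or (y of mat_mill in the frame of board between -0.068 and -0.008 m and y of mill_mid in the frame of caddy between 0.023 and 0.053 m) or (y of mat_mill in the frame of board between -0.144 and -0.084 m and y of mill_mid in the frame of caddy between 0.099 and 0.129 m))); the robot touches nothing.
It fails at once if a shaker is tipped over (leans more than 0.9 rad) (angle between any of tall_mid, tub_mid, square_mid, mill_mid's own z axis and vertical above 0.9 rad).
It also fails if it takes over 93 s, if anything falls off the work surface, if the arm or the gripper's body presses on something with over 40 N, if the wrist force passes 120 N, or if a joint passes its speed limit or range.

### The arm

A 6-joint arm with a two-finger parallel gripper is mounted at the origin on the work surface. World frame = base frame: x ahead of the robot, y to its left, z up, the work surface at z = 0. Lengths are in m, angles in degrees, forces in N, time in s.
With the tool pointing down it reaches from about 0.4 to 0.825 m from the base axis. Payload 7 kg.
Tool frame: the origin (TCP) lies midway between the tips of the shut fingers; the grasp point (between the pads) lies 19 mm behind it (ctrl.hold_point_z is the distance from the TCP to the grasp point, in m); z points along the fingers, y is the line along which they close (so a half turn about z gives the same grasp; the last joint's range is limited). The gripper opens to 88 mm and grips with 3 to 60 N. Pads are 19 mm wide; open, the fingers measure 130 mm over their backs; the gripper's body (78 mm by 193 mm) begins 47 mm behind the grasp point.
Start: joints at [86.007, 20.546, 0.682, 0, -70.136, -16.507], TCP at [0.236, 0.632, 0.227] pointing down, gripper open.
Joint ranges: [-176.03, 176.03], [-82.01, 121.73], [-58.28, 71.71], [-173.87, 95.51], [-174.79, -0.11], [-173.66, 173.66]. Speed limits (degrees/s): [136.94, 136.94, 172.46, 180, 180, 180].

### API

Orientations are given as [roll, pitch, yaw] about the fixed x, y, z axes, in that order (R = Rz(yaw) Ry(pitch) Rx(roll)).
In Python, from plant import ctrl gives the robot as it stands.
- The arm moves only by the tool apply_moves, never from a script. Its argument "deltas" is a list of rows, each an object with "fingers": the finger opening in mm, from 0 to 87.6; "delta_pos": the shift along the tool's x, y, z in mm, a list of three; "angular": the turn, a rotation vector about the tool's x, y, z in degrees, a list of three. A call has 1 to 10 rows; each row is the pose to reach, as a shift and turn from the pose commanded when the call began, along the tool's axes at that moment; what a row does not reach only later rows make up. A row lasts 1/10 s, in which the tool goes at most 50 mm and 8.59 degrees, less where a joint would pass 70% of its speed; a pose out of reach is approached as far as the arm can. A call with a gripper value outside its range is refused whole. The fingers move at their own pace and stop on an object; the grip force is fixed at half the most. Time passes only in rows, so rows that repeat a pose let the fingers close. It gives the time, the measured TCP pose, the force, the opening and the grip force at its end, in the units of the state.
- ctrl.get_obs(): the state, without advancing time (a new reading comes with each control period).
- ctrl.snapshot(name): name is "scene" or "top"; returns the picture (480x640x3 uint8, red, green, blue); there is no depth.
- ctrl.camera_params(name): a dict with "fx", "fy", "cx", "cy" (pixels), "dist_coeffs" ([k1, k2, p1, p2, k3] as OpenCV has them; the pictures are not rectified), "cam_to_world" (4x4, takes a point from camera to world coordinates). Camera axes: x right, y up, looking along -z (the intrinsics and any distortion apply to the point x, -y, -z); pixel columns grow to the right and rows downward; lengths in m; the calibration is good to about 2 mm. A picture is of the moment at which its call begins. camera_params takes no time and is no camera call.
- ctrl.close_job(): hands the job in; it is judged then, once.
The state is a dict: "clock": time; "joint_pos": joint angles; "qvel": joint speeds; "tau": joint torques, N m; "tool_pos": TCP position; "orientation": TCP orientation; "force": force on the tool from outside, world axes, zero at the start; "moment": the same for the moment, N m; "opening": finger opening in m; "gripper_force": force on a finger pad.
Only numpy, scipy, OpenCV 4.12 (cv2) and the standard library are available. Lean on these libraries where they do the work, as an engineer would, in place of code of your own. Each camera call takes 0.05 s, during which the arm holds its last target. There are 200 camera calls.

## Working session

There is one attempt and no reset: what is moved stays moved. The work goes in short steps, Python scripts to look and compute and a tool call to move; the robot and the scene stay as the last step left them, time stands still between calls to the robot, and variables do not carry over. Pictures are saved under pics/ and viewed, at most 14 in all, crops included, and the job is handed in when it is done.

Besides the shell and the picture viewer there is one more tool, called after "Request:" as name([rows], argument=value, ...), one row to a line, values as JSON. apply_moves: Moves the arm, as the interface text tells. Its arguments: {"type":"object","properties":{"deltas":{"type":"array"}},"required":["deltas"]}

```bash
mkdir -p pics; ls
python3 - <<'E'
from plant import ctrl
import cv2,numpy as np
np.set_printoptions(precision=4,suppress=True)
print(ctrl.get_obs(), ctrl.hold_point_z)
for n in("scene","top"):
    cv2.imwrite(f"pics/{n}0.png",ctrl.snapshot(n)[:,:,::-1]); print(ctrl.camera_params(n))
E
```

```text
pics
{'clock': 0.0, 'joint_pos': array([ 86.0067,  20.5914,   0.6331,  -0.0204, -70.1369, -16.5066]), 'qvel': array([-0.0483,  0.0651,  0.0323, -0.0185, -0.0654, -0.0098]), 'tau': array([ -0.0015, -58.2717,  29.3046,   6.9973,   0.0069,  -0.0001]), 'tool_pos': array([0.2362, 0.6318, 0.2256]), 'orientation': array([179.9033,  -0.0087, -20.5068]), 'force': array([0.6841, 0.0402, 0.0723]), 'moment': array([ 0.0296,  0.0188, -0.0412]), 'gripper_force': 0.0, 'opening': 0.08753558341645983} 0.0188
{'fx': 501.2313346968496, 'fy': 501.2313346968496, 'cx': 319.9629229491138, 'cy': 237.78288717571695, 'dist_coeffs': array([-0.082,  0.   ,  0.   ,  0.   ,  0.   ]), 'cam_to_world': array([[ 0.2318, -0.546 ,  0.8051,  1.1621],
       [ 0.9727,  0.1364, -0.1875, -0.1902],
       [-0.0074,  0.8266,  0.5628,  0.525 ],
       [ 0.    ,  0.    ,  0.    ,  1.    ]])}
{'fx': 543.083826242504, 'fy': 543.083826242504, 'cx': 319.1291401406193, 'cy': 238.35927682201998, 'dist_coeffs': array([-0.0584,  0.    ,  0.    ,  0.    ,  0.    ]), 'cam_to_world': array([[ 0.0141,  0.9968, -0.0791,  0.4043],
       [-0.9999,  0.0141, -0.0013, -0.0588],
       [-0.0002,  0.0791,  0.9969,  0.9143],
       [ 0.    ,  0.    ,  0.    ,  1.    ]])}
```

View pics/top0.png

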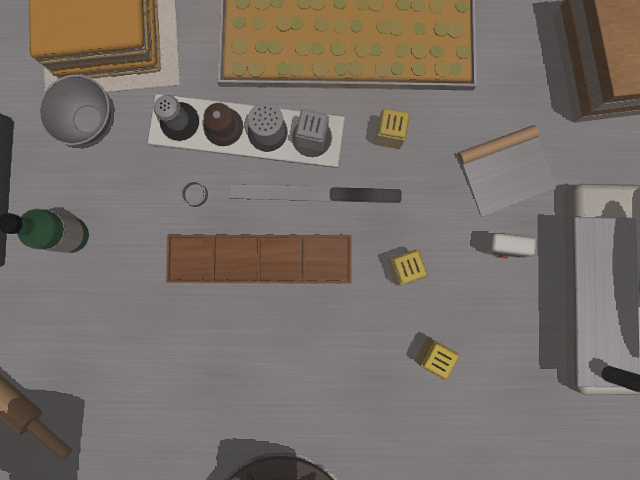

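View pics/scene0.png

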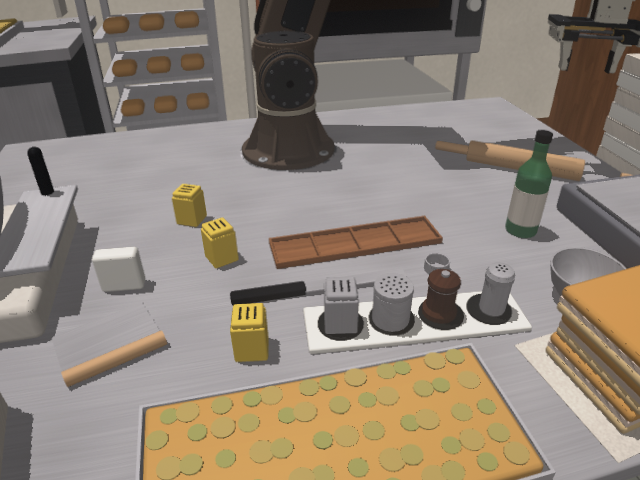

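The top view, with robot left at picture left, shows these shakers in order:
- tall (168,105)
- mill (222,122)
- tub (266,124)
- square, steel (311,128)

The look-alikes are three yellow square shakers at (394,125), (409,267) and (440,358), plus a white block at (513,245). The caddy lies nearer the robot, with corners at about (167,235) and (351,283). I choose the steel square on the board. Next I'll take a close crop with a grid to confirm it.

```bash
cat > h.py <<'E'
import cv2,numpy as np
from plant import ctrl
np.set_printoptions(precision=4,suppress=True)
F=np.diag([1,-1,-1.])
def cam(n):
    p=ctrl.camera_params(n);K=np.array([[p['fx'],0,p['cx']],[0,p['fy'],p['cy']],[0,0,1.]])
    return K,np.array(p['dist_coeffs']),np.array(p['cam_to_world'])
def pix2w(n,uv,z):
    K,d,T=cam(n);u=cv2.undistortPoints(np.array(uv,float).reshape(-1,1,2),K,d).reshape(-1,2)
    r=np.c_[u,np.ones(len(u))]@F@T[:3,:3].T
    return T[:3,3]+r*((z-T[2,3])/r[:,2])[:,None]
def w2pix(n,P):
    K,d,T=cam(n);R=F@T[:3,:3].T
    return cv2.projectPoints(np.array(P,float).reshape(-1,1,3),cv2.Rodrigues(R)[0],-R@T[:3,3],K,d)[0].reshape(-1,2)
def frame(xyyaw,P):
    x,y,a=xyyaw;P=np.array(P,float);c,s=np.cos(a),np.sin(a)
    return np.c_[x+c*P[:,0]-s*P[:,1],y+s*P[:,0]+c*P[:,1],P[:,2]]
E
python3 - <<'E'
from h import *
im=cv2.imread('pics/top0.png'); hsv=cv2.cvtColor(im,cv2.COLOR_BGR2HSV)
roi=np.zeros(im.shape[:2],np.uint8);roi[85:300,140:362]=1
b=((hsv[...,2]>185)&(hsv[...,1]<40)&(roi>0)).astype(np.uint8)
c=((hsv[...,1]>90)&(hsv[...,0]<20)&(roi>0)).astype(np.uint8); c[:225]=0
for n,m,z in(('board',b,.010),('caddy',c,.012)):
    m=cv2.morphologyEx(m,cv2.MORPH_CLOSE,np.ones((3,3)))
    pts=max(cv2.findContours(m,0,1)[0],key=cv2.contourArea)
    w=pix2w('top',pts,z)[:,:2]
    r=cv2.minAreaRect((w*1000).astype(np.float32)); print(n,r, cv2.boxPoints(r).round(1).tolist())
cv2.imwrite('pics/crop0.png',cv2.resize(im[85:295,140:420],None,fx=2.8,fy=2.8,interpolation=cv2.INTER_CUBIC))
E
```

```text
board ((621.61962890625, 31.159576416015625), (0.00010877847671508789, 6.787676811218262), 0.705335795879364) [[621.5999755859375, 34.599998474121094], [621.7000122070312, 27.799999237060547], [621.7000122070312, 27.799999237060547], [621.5999755859375, 34.599998474121094]]
caddy ((440.863037109375, 43.423423767089844), (78.38367462158203, 305.9212341308594), 0.8044764995574951) [[399.5, 195.8000030517578], [403.79998779296875, -110.0999984741211], [482.20001220703125, -109.0], [477.8999938964844, 196.89999389648438]]
```

View pics/crop0.png

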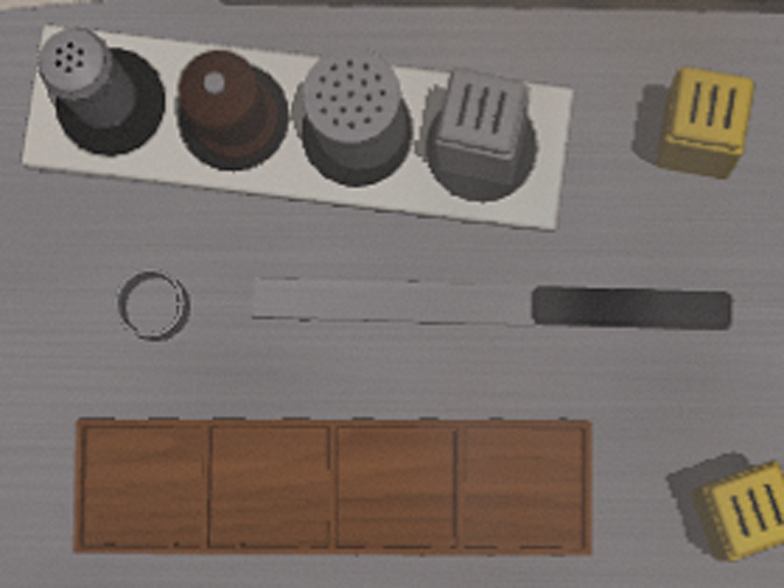

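The crop confirms the choice. The steel square is on the board at crop (480,135), and the yellow ones stand off the board. Now I'll fit the board and shakers, and check the obstacles (bottle, tray).

Run:
```python
from h import *
from scipy.optimize import least_squares
f=lambda a:np.array(a,float)/2.8+[140,85]-.32
# board corners order: TL,BL,BR,TR
uv=f([[47,25],[22,165],[556,229],[573,89]])
mdl=[[.045,.165,.01],[-.045,.165,.01],[-.045,-.165,.01],[.045,-.165,.01]]
s=least_squares(lambda p:(w2pix('top',frame(p,mdl))-uv).ravel(),[.62,.05,-.1]); B=s.x
print('board',B,np.degrees(B[2]),'res px',s.fun.round(1))
mats=frame(B,[[0,y,.014] for y in(.114,.038,-.038,-.114)]);print('mats',mats)
print('tall',pix2w('top',f([[75,63]]),.014+.070),'mill knob',pix2w('top',f([[214,82]]),.088),'tub',pix2w('top',f([[352,96]]),.078),'sq',pix2w('top',f([[455,68],[528,78],[517,146],[440,136]]),.084).mean(0))
print('sq pts',pix2w('top',f([[455,68],[528,78],[517,146],[440,136]]),.084))
print('tray edge',pix2w('top',[[219,85],[475,88]],.02),'scene',pix2w('scene',[[143,402],[475,347]],.02))
print('paper/cake',pix2w('top',[[180,86],[160,73],[44,93]],.005))
K,d,T=cam('scene')
for z in(.15,.2,.25,.3): print('bottle',z,pix2w('top',[[10,223]],z)[0],pix2w('scene',[[544,134]],z)[0])
# overlays
C=[.4409,.0434,np.radians(.80)]
dims=[(.0195,.021,.058),(.026,.024,.06),(.0275,.028,.064),(.023,.023,.070)]
t=np.linspace(0,2*np.pi,40)
for n in('top','scene'):
    im=cv2.imread(f'pics/{n}0.png')
    def pl(P,c): cv2.polylines(im,[(w2pix(n,P)*8).round().astype(np.int32)],True,c,1,cv2.LINE_AA,3)
    pl(frame(B,mdl),(0,0,255)); pl(frame(C,[[a*.04,b*.154,.012] for a,b in((1,1),(1,-1),(-1,-1),(-1,1))]),(0,0,255))
    for m,(r0,r1,h) in zip(mats,dims):
        for r,z in((.034,.014),(r0,.014),(r1,.014+h)): pl(np.c_[m[0]+r*np.cos(t),m[1]+r*np.sin(t),0*t+z],(0,255,0))
    cr=im[85:295,140:380] if n=='top' else im[200:360,220:550]
    cv2.imwrite(f'pics/ov_{n}.png',cv2.resize(cr,None,fx=2.4,fy=2.4,interpolation=cv2.INTER_CUBIC))
```

```text
board [ 0.66    0.0696 -0.1123] -6.43364321486339 res px [-1.3 -0.6 -0.6  0.2  0.7  0.9  1.1 -0.6]
mats [[ 0.6728  0.1829  0.014 ]
 [ 0.6643  0.1073  0.014 ]
 [ 0.6558  0.0318  0.014 ]
 [ 0.6473 -0.0437  0.014 ]]
tall [[0.6742 0.1859 0.084 ]] mill knob [[0.6625 0.1061 0.088 ]] tub [[0.6584 0.0298 0.078 ]] sq [ 0.6512 -0.0454  0.084 ]
sq pts [[ 0.6733 -0.0282  0.084 ]
 [ 0.6682 -0.0692  0.084 ]
 [ 0.6291 -0.0635  0.084 ]
 [ 0.6342 -0.0205  0.084 ]]
tray edge [[ 0.7345  0.1165  0.02  ]
 [ 0.7362 -0.3197  0.02  ]] scene [[ 0.7359 -0.316   0.02  ]
 [ 0.7486  0.122   0.02  ]]
paper/cake [[0.7378 0.1873 0.005 ]
 [0.7611 0.2234 0.005 ]
 [0.725  0.428  0.005 ]]
bottle 0.15 [0.4808 0.3888 0.15  ] [0.3815 0.4426 0.15  ]
bottle 0.2 [0.4758 0.3595 0.2   ] [0.4856 0.3582 0.2   ]
bottle 0.25 [0.4708 0.3302 0.25  ] [0.5897 0.2739 0.25  ]
bottle 0.3 [0.4658 0.3009 0.3   ] [0.6937 0.1895 0.3   ]
```

View pics/ov_top.png

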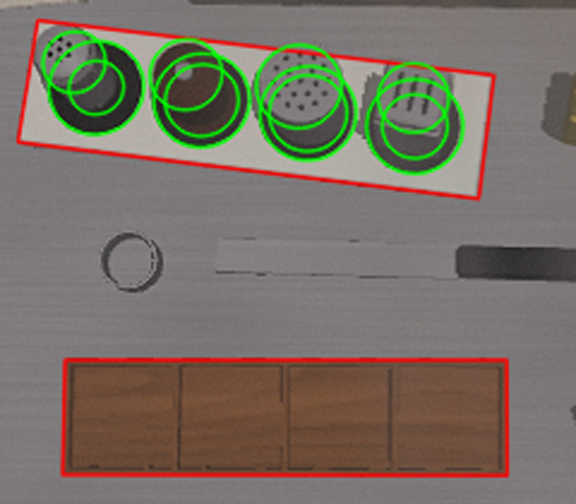

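View pics/ov_scene.png

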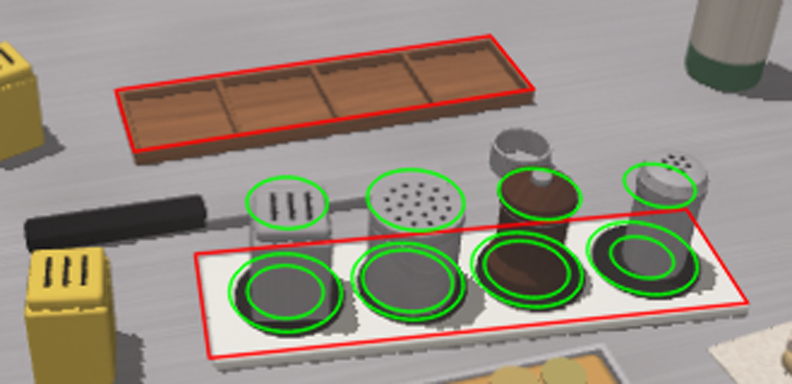

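The overlays fit both views to about a pixel. The bottle top (top image (10,223)) is about 0.20 m high at (0.478, 0.36), so I'll travel above it. The tall shaker stands about 5 mm to the left of its mat's centre. For it I'll turn the grasp to clear the cake at (160,73).

```bash
cat >> h.py <<'E'
def go(*tg):
    """print tool-frame shift (mm) and turn about tool z (deg) from now to each world target (x,y,z,yaw)"""
    o=ctrl.get_obs();p=o['tool_pos'];yaw=o['orientation'][2];a=np.radians(yaw)
    for x,y,z,w in tg:
        d=(np.array([x,y,z])-p)*1000;c,s=np.cos(a),np.sin(a)
        print('d',np.round([c*d[0]+s*d[1],s*d[0]-c*d[1],-d[2]],1),'turn',round(-((w-yaw+180)%360-180),1))
    print(o['clock'],p,o['orientation'],o['opening'],o['force'],'J',o['joint_pos'])
E
python3 - <<'E'
from h import *
go((.236,.632,.30,-20.5),(.674,.188,.30,-110),(.674,.188,.13,-110))
E
```

```text
d [ -0.3  -0.1 -74.3] turn -0.0
d [565.5 262.3 -74.3] turn 89.5
d [565.5 262.3  95.7] turn 89.5
0.1 [0.2362 0.6318 0.2257] [179.9119  -0.0081 -20.507 ] 0.08787283232663921 [ 0.8582  0.7652 -0.4139] J [ 86.0078  20.5883   0.6379  -0.0184 -70.1364 -16.5085]
```

Request:
apply_moves([
  {"fingers": 87,"delta_pos": [0,0,-45],"angular": [0,0,0]},
  {"fingers": 87,"delta_pos": [20,10,-75],"angular": [0,0,5]},
  {"fingers": 87,"delta_pos": [60,28,-75],"angular": [0,0,12]},
  {"fingers": 87,"delta_pos": [105,49,-75],"angular": [0,0,19]},
  {"fingers": 87,"delta_pos": [150,70,-75],"angular": [0,0,26]},
  {"fingers": 87,"delta_pos": [195,90,-75],"angular": [0,0,33]},
  {"fingers": 87,"delta_pos": [240,111,-75],"angular": [0,0,40]},
  {"fingers": 87,"delta_pos": [285,132,-75],"angular": [0,0,47]},
  {"fingers": 87,"delta_pos": [330,153,-75],"angular": [0,0,54]},
  {"fingers": 87,"delta_pos": [375,174,-75],"angular": [0,0,61]},
])

```text
clock: 1.1
tool_pos: [0.5276, 0.3362, 0.3014]
orientation: [180.0, -0.0, -81.8]
force: [0.3, 1.2, 0.6]
opening: 0.0868
gripper_force: 0.0
```

Run:
```python
from h import *
go((.674,.188,.13,-110))
```

```text
d [ 167.6 -123.6  171.4] turn 28.2
1.1 [0.5276 0.3362 0.3014] [179.9793  -0.0048 -81.7762] 0.08681856845307456 [0.2881 1.2276 0.5623] J [ 50.35    13.8281   0.9258  -0.0106 -77.1162 -42.1238]
```

Request:
apply_moves([
  {"fingers": 87,"delta_pos": [35,-26,5],"angular": [0,0,6]},
  {"fingers": 87,"delta_pos": [75,-55,15],"angular": [0,0,12]},
  {"fingers": 87,"delta_pos": [115,-85,40],"angular": [0,0,18]},
  {"fingers": 87,"delta_pos": [145,-107,70],"angular": [0,0,24]},
  {"fingers": 87,"delta_pos": [165,-121,105],"angular": [0,0,28]},
  {"fingers": 87,"delta_pos": [168,-124,135],"angular": [0,0,28]},
  {"fingers": 87,"delta_pos": [168,-124,155],"angular": [0,0,28]},
  {"fingers": 87,"delta_pos": [168,-124,171],"angular": [0,0,28]},
  {"fingers": 87,"delta_pos": [168,-124,171],"angular": [0,0,28]},
])

```text
clock: 2.0
tool_pos: [0.6725, 0.1891, 0.127]
orientation: [179.8, -0.2, -109.5]
force: [-0.6, -0.8, 0.6]
opening: 0.0873
gripper_force: 0.0
```

Run:
```python
from h import *
go((.674,.188,.033,-110))
im=ctrl.snapshot('scene')[:,:,::-1]
cv2.imwrite('pics/s1.png',cv2.resize(im[100:380,240:640],None,fx=2,fy=2))
```

```text
d [ 0.5 -1.8 94. ] turn 0.5
2.0 [0.6725 0.1891 0.127 ] [ 179.7585   -0.2277 -109.5454] 0.08733561164725846 [-0.6414 -0.7715  0.6377] J [ 31.6186  26.8499  -2.9407  -0.052  -60.5382 -51.1387]
```

View pics/s1.png

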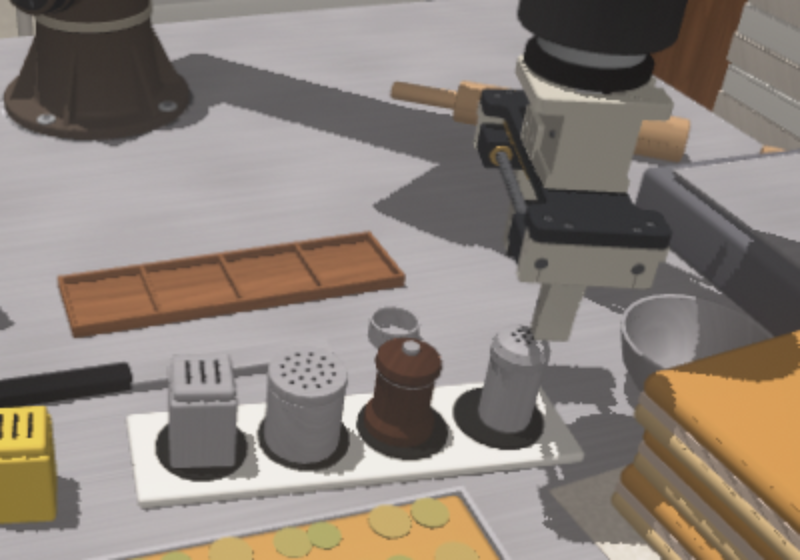

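The view shows the gripper above the tall shaker (lid at crop (517,335)), with the near finger in front of it and the cake clear. I'll triangulate the lids from both views before descending.

Run:
```python
from h import *
from scipy.optimize import least_squares
f=lambda a:np.array(a,float)/2.8+[140,85]-.32
g=lambda a:np.array(a,float)/2.4+[220,200]-.3
for n,a,b in(('tall holes',[70,57],[677,162]),('mill knob',[214,82],[541,177]),('tub lid',[352,96],[416,201]),('sq lid',[485,107],[290,204])):
    s=least_squares(lambda P:np.r_[w2pix('top',[P])[0]-f(a),w2pix('scene',[P])[0]-g(b)],[.66,.1,.08]);print(n,s.x,s.fun.round(1))
```

```text
tall holes [0.676  0.188  0.0904] [-0.6 -0.3 -0.6  0.2]
mill knob [0.6635 0.1069 0.0855] [-0.2 -0.1 -0.2  0. ]
tub lid [0.6584 0.0306 0.0786] [-0.6 -0.2 -0.5  0.1]
sq lid [ 0.6511 -0.0439  0.0854] [-0.9 -0.2 -0.8  0.1]
```

The triangulated lid heights (0.090, 0.086, 0.079, 0.085) match the given sizes. Descending and gripping.

Request:
apply_moves([
  {"fingers": 87,"delta_pos": [0,-2,20],"angular": [0,0,0]},
  {"fingers": 87,"delta_pos": [0,-2,45],"angular": [0,0,0]},
  {"fingers": 87,"delta_pos": [0,-2,70],"angular": [0,0,0]},
  {"fingers": 87,"delta_pos": [0,-2,86],"angular": [0,0,0]},
  {"fingers": 87,"delta_pos": [0,-2,94],"angular": [0,0,0]},
  {"fingers": 87,"delta_pos": [0,-2,94],"angular": [0,0,0]},
  {"fingers": 50,"delta_pos": [0,-2,94],"angular": [0,0,0]},
  {"fingers": 44,"delta_pos": [0,-2,94],"angular": [0,0,0]},
  {"fingers": 38,"delta_pos": [0,-2,94],"angular": [0,0,0]},
  {"fingers": 30,"delta_pos": [0,-2,94],"angular": [0,0,0]},
])

```text
clock: 3.05
tool_pos: [0.6764, 0.1896, 0.0374]
orientation: [-180.0, 0.1, -109.5]
force: [0.5, 0.1, -0.4]
opening: 0.0602
gripper_force: 0.0
```

Request:
apply_moves([
  {"fingers": 30,"delta_pos": [0,0,0],"angular": [0,0,0]},
  {"fingers": 30,"delta_pos": [0,0,0],"angular": [0,0,0]},
  {"fingers": 30,"delta_pos": [0,0,-2],"angular": [0,0,0]},
])

```text
clock: 3.35
tool_pos: [0.6757, 0.1893, 0.0381]
orientation: [180.0, -0.0, -109.5]
force: [-0.8, -0.1, -2.5]
opening: 0.0407
gripper_force: 30.0
```

Run:
```python
from h import *
go((.674,.188,.14,-110),(.4425,-.0706,.14,-95),(.4425,-.0706,.024,-95))
```

```text
d [   1.7    1.1 -101.9] turn 0.5
d [ 322.8  133.  -101.9] turn -14.5
d [322.8 133.   14.1] turn -14.5
3.35 [0.6757 0.1893 0.0381] [ 179.9571   -0.0325 -109.5138] 0.040729494583042966 [-0.8198 -0.1146 -2.4648] J [ 31.5043  31.7827  -7.5688  -0.0167 -50.7007 -51.0075]
```

Request:
apply_moves([
  {"fingers": 30,"delta_pos": [0,0,-10],"angular": [0,0,0]},
  {"fingers": 30,"delta_pos": [0,0,-28],"angular": [0,0,0]},
  {"fingers": 30,"delta_pos": [0,0,-52],"angular": [0,0,0]},
  {"fingers": 30,"delta_pos": [0,0,-76],"angular": [0,0,0]},
  {"fingers": 30,"delta_pos": [5,2,-96],"angular": [0,0,0]},
  {"fingers": 30,"delta_pos": [20,8,-106],"angular": [0,0,-1]},
  {"fingers": 30,"delta_pos": [45,19,-108],"angular": [0,0,-2]},
  {"fingers": 30,"delta_pos": [77,32,-108],"angular": [0,0,-4]},
  {"fingers": 30,"delta_pos": [112,46,-108],"angular": [0,0,-6]},
  {"fingers": 30,"delta_pos": [147,61,-108],"angular": [0,0,-8]},
])

```text
clock: 4.35
tool_pos: [0.5672, 0.0695, 0.1461]
orientation: [179.9, -0.0, -101.4]
force: [0.3, 0.5, -2.1]
opening: 0.0407
gripper_force: 30.0
```

Run:
```python
from h import *
go((.4425,-.0706,.14,-95))
```

```text
d [161.9  94.7   6.1] turn -6.4
4.35 [0.5672 0.0695 0.1461] [ 179.9413   -0.027  -101.378 ] 0.04070015584906914 [ 0.3475  0.546  -2.1191] J [ 26.5822  14.6973 -18.893   -0.0177 -56.4726 -37.9505]
```

Request:
apply_moves([
  {"fingers": 30,"delta_pos": [30,18,0],"angular": [0,0,-1]},
  {"fingers": 30,"delta_pos": [60,35,0],"angular": [0,0,-2]},
  {"fingers": 30,"delta_pos": [90,53,0],"angular": [0,0,-4]},
  {"fingers": 30,"delta_pos": [115,67,0],"angular": [0,0,-5]},
  {"fingers": 30,"delta_pos": [137,80,0],"angular": [0,0,-6]},
  {"fingers": 30,"delta_pos": [153,89,0],"angular": [0,0,-6]},
  {"fingers": 30,"delta_pos": [162,95,0],"angular": [0,0,-6]},
  {"fingers": 30,"delta_pos": [162,95,0],"angular": [0,0,-6]},
  {"fingers": 30,"delta_pos": [162,95,0],"angular": [0,0,-6]},
])

```text
clock: 5.25
tool_pos: [0.4446, -0.0685, 0.1468]
orientation: [-180.0, 0.0, -95.5]
force: [0.2, 1.0, -2.1]
opening: 0.0409
gripper_force: 30.0
```

Run:
```python
from h import *
go((.4425,-.0706,.0275,-95))
im=ctrl.snapshot('scene')[:,:,::-1]
cv2.imwrite('pics/s2.png',cv2.resize(im[100:380,170:570],None,fx=2,fy=2))
```

```text
d [  2.3   1.9 119.3] turn -0.5
5.25 [ 0.4446 -0.0685  0.1468] [-179.9562    0.0102  -95.5148] 0.040880247970105824 [ 0.2331  0.9675 -2.0643] J [ 16.4889   3.1571 -33.1815   0.0086 -53.617  -22.0088]
```

View pics/s2.png

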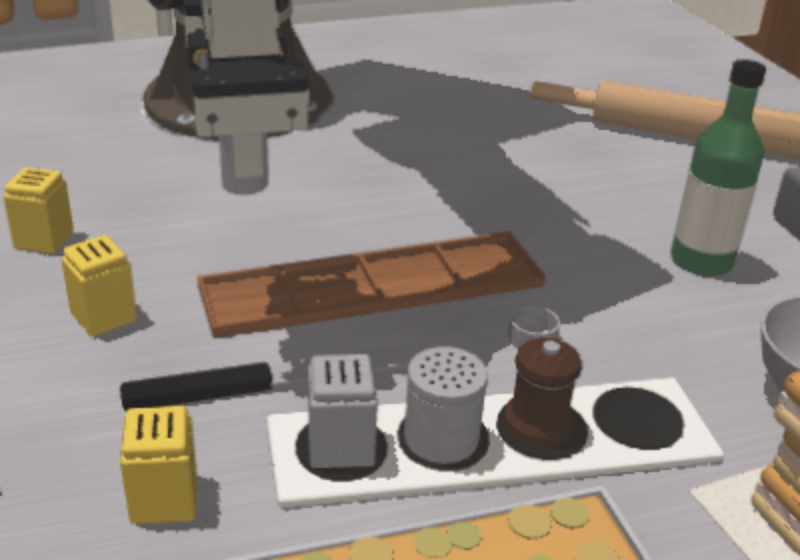

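The tall shaker hangs upright and its old mat is empty at crop (637,417). Lowering into the right-most bay.

Request:
apply_moves([
  {"fingers": 30,"delta_pos": [2,2,12],"angular": [0,0,0]},
  {"fingers": 30,"delta_pos": [2,2,34],"angular": [0,0,0]},
  {"fingers": 30,"delta_pos": [2,2,58],"angular": [0,0,0]},
  {"fingers": 30,"delta_pos": [2,2,80],"angular": [0,0,0]},
  {"fingers": 30,"delta_pos": [2,2,97],"angular": [0,0,0]},
  {"fingers": 30,"delta_pos": [2,2,108],"angular": [0,0,0]},
  {"fingers": 30,"delta_pos": [2,2,114],"angular": [0,0,0]},
  {"fingers": 30,"delta_pos": [2,2,117],"angular": [0,0,0]},
  {"fingers": 30,"delta_pos": [2,2,118],"angular": [0,0,0]},
  {"fingers": 30,"delta_pos": [2,2,118],"angular": [0,0,0]},
])

```text
clock: 6.3
tool_pos: [0.4424, -0.0702, 0.0289]
orientation: [-180.0, 0.0, -95.5]
force: [-0.8, -0.4, -2.8]
opening: 0.0407
gripper_force: 30.0
```

Request:
apply_moves([
  {"fingers": 30,"delta_pos": [0,0,1],"angular": [0,0,0]},
  {"fingers": 30,"delta_pos": [0,0,1.5],"angular": [0,0,0]},
  {"fingers": 30,"delta_pos": [0,0,1.5],"angular": [0,0,0]},
])

```text
clock: 6.6
tool_pos: [0.442, -0.0704, 0.0273]
orientation: [-180.0, 0.0, -95.5]
force: [0.3, 0.4, -2.4]
opening: 0.0413
gripper_force: 30.0
```

Request:
apply_moves([
  {"fingers": 30,"delta_pos": [0,0,1],"angular": [0,0,0]},
  {"fingers": 30,"delta_pos": [0,0,1],"angular": [0,0,0]},
  {"fingers": 30,"delta_pos": [0,0,1],"angular": [0,0,0]},
])

```text
clock: 6.9
tool_pos: [0.4424, -0.0704, 0.0268]
orientation: [-179.9, 0.0, -95.5]
force: [-2.8, 0.1, 7.1]
opening: 0.0411
gripper_force: 30.0
```

Contact with the floor (+7 N). Releasing, then rising.

Request:
apply_moves([
  {"fingers": 45,"delta_pos": [0,0,0],"angular": [0,0,0]},
  {"fingers": 60,"delta_pos": [0,0,0],"angular": [0,0,0]},
  {"fingers": 80,"delta_pos": [0,0,0],"angular": [0,0,0]},
  {"fingers": 87,"delta_pos": [0,0,0],"angular": [0,0,0]},
  {"fingers": 87,"delta_pos": [0,0,-5],"angular": [0,0,0]},
  {"fingers": 87,"delta_pos": [0,0,-30],"angular": [0,0,0]},
  {"fingers": 87,"delta_pos": [0,0,-65],"angular": [0,0,0]},
  {"fingers": 87,"delta_pos": [0,0,-100],"angular": [0,0,0]},
  {"fingers": 87,"delta_pos": [0,0,-110],"angular": [0,0,0]},
])

```text
clock: 7.8
tool_pos: [0.4439, -0.0701, 0.1399]
orientation: [-179.7, 0.1, -95.5]
force: [0.4, 0.2, -0.5]
opening: 0.0868
gripper_force: 0.0
```

Run:
```python
from h import *
go((.6635,.107,.13,-96.5),(.6635,.107,.033,-96.5))
```

```text
d [-197.2 -201.7    9.9] turn 1.0
d [-197.2 -201.7  106.9] turn 1.0
7.8 [ 0.4439 -0.0701  0.1399] [-179.6708    0.0786  -95.4598] 0.08676437315873295 [ 0.3539  0.2356 -0.5407] J [ 16.3294   3.3939 -33.998    0.0622 -52.2733 -21.8274]
```

Request:
apply_moves([
  {"fingers": 87,"delta_pos": [-18,-18,5],"angular": [0,0,0]},
  {"fingers": 87,"delta_pos": [-45,-46,5],"angular": [0,0,0]},
  {"fingers": 87,"delta_pos": [-77,-79,8],"angular": [0,0,1]},
  {"fingers": 87,"delta_pos": [-109,-112,8],"angular": [0,0,1]},
  {"fingers": 87,"delta_pos": [-141,-144,8],"angular": [0,0,1]},
  {"fingers": 87,"delta_pos": [-168,-172,8],"angular": [0,0,1]},
  {"fingers": 87,"delta_pos": [-187,-191,8],"angular": [0,0,1]},
  {"fingers": 87,"delta_pos": [-197,-202,8],"angular": [0,0,1]},
  {"fingers": 87,"delta_pos": [-197,-202,10],"angular": [0,0,1]},
  {"fingers": 87,"delta_pos": [-197,-202,10],"angular": [0,0,1]},
])

```text
clock: 8.8
tool_pos: [0.661, 0.1061, 0.125]
orientation: [179.9, -0.0, -96.5]
force: [-0.8, -0.6, 0.3]
opening: 0.0868
gripper_force: 0.0
```

Run:
```python
from h import *
go((.6635,.107,.031,-96.5))
im=ctrl.snapshot('scene')[:,:,::-1]
cv2.imwrite('pics/s3.png',cv2.resize(im[100:380,170:570],None,fx=2,fy=2))
```

```text
d [-1.1 -2.4 94. ] turn -0.0
8.8 [0.661  0.1061 0.125 ] [179.8923  -0.04   -96.5035] 0.0868353813266486 [-0.8033 -0.6233  0.2701] J [ 25.7567  24.3412  -7.3941  -0.0278 -58.3772 -32.2457]
```

View pics/s3.png

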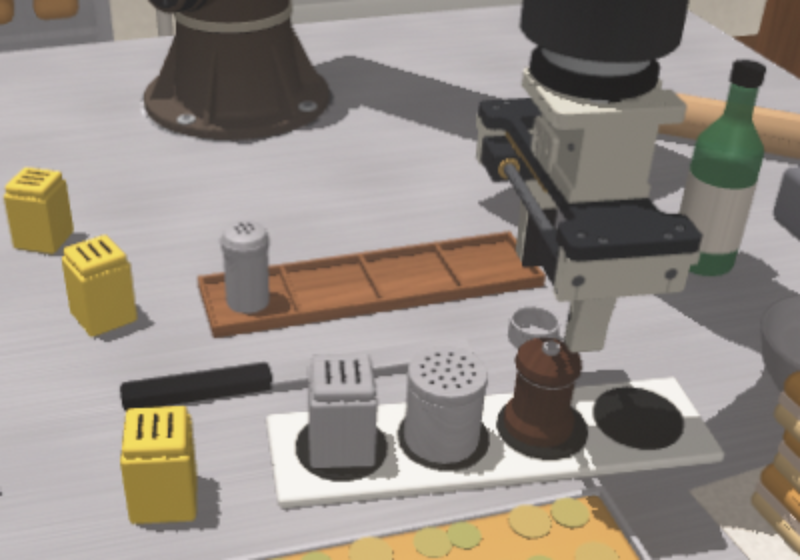

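The tall shaker stands upright in the right-most bay (crop (245,270)), and the gripper is over the mill (crop (548,350)). Descending.

Request:
apply_moves([
  {"fingers": 87,"delta_pos": [-1,-2,20],"angular": [0,0,0]},
  {"fingers": 87,"delta_pos": [-1,-2,45],"angular": [0,0,0]},
  {"fingers": 87,"delta_pos": [-1,-2,70],"angular": [0,0,0]},
  {"fingers": 87,"delta_pos": [-1,-2,83],"angular": [0,0,0]},
  {"fingers": 87,"delta_pos": [-1,-2,90],"angular": [0,0,0]},
  {"fingers": 87,"delta_pos": [-1,-2,90],"angular": [0,0,0]},
  {"fingers": 87,"delta_pos": [-1,-2,90],"angular": [0,0,0]},
])

```text
clock: 9.55
tool_pos: [0.6646, 0.1072, 0.0372]
orientation: [-179.9, 0.0, -96.5]
force: [0.4, 0.1, 0.5]
opening: 0.0872
gripper_force: 0.0
```

Another 6 mm down, then close.

Request:
apply_moves([
  {"fingers": 87,"delta_pos": [0,0,4],"angular": [0,0,0]},
  {"fingers": 80,"delta_pos": [0,0,6],"angular": [0,0,0]},
  {"fingers": 60,"delta_pos": [0,0,6],"angular": [0,0,0]},
  {"fingers": 50,"delta_pos": [0,0,6],"angular": [0,0,0]},
  {"fingers": 44,"delta_pos": [0,0,6],"angular": [0,0,0]},
  {"fingers": 38,"delta_pos": [0,0,6],"angular": [0,0,0]},
  {"fingers": 32,"delta_pos": [0,0,6],"angular": [0,0,0]},
  {"fingers": 32,"delta_pos": [0,0,6],"angular": [0,0,0]},
  {"fingers": 32,"delta_pos": [0,0,6],"angular": [0,0,0]},
])

```text
clock: 10.45
tool_pos: [0.6638, 0.1071, 0.0301]
orientation: [180.0, -0.0, -96.5]
force: [-1.9, 0.5, 2.3]
opening: 0.0451
gripper_force: 30.0
```

Run:
```python
from h import *
go((.4414,.0054,.14,-95))
```

```text
d [ 126.2  209.4 -109.9] turn -1.5
10.45 [0.6638 0.1071 0.0301] [179.9834  -0.0041 -96.4994] 0.045094599948137644 [-1.9228  0.5242  2.3038] J [ 25.7374  30.0361 -12.1645  -0.0073 -47.8157 -32.2319]
```

Request:
apply_moves([
  {"fingers": 30,"delta_pos": [0,0,-8],"angular": [0,0,0]},
  {"fingers": 30,"delta_pos": [0,0,-22],"angular": [0,0,0]},
  {"fingers": 30,"delta_pos": [0,0,-40],"angular": [0,0,0]},
  {"fingers": 30,"delta_pos": [0,0,-62],"angular": [0,0,0]},
  {"fingers": 30,"delta_pos": [0,0,-84],"angular": [0,0,0]},
  {"fingers": 30,"delta_pos": [0,0,-100],"angular": [0,0,0]},
  {"fingers": 30,"delta_pos": [0,0,-110],"angular": [0,0,0]},
  {"fingers": 30,"delta_pos": [0,0,-110],"angular": [0,0,0]},
])

```text
clock: 11.25
tool_pos: [0.6649, 0.1074, 0.1424]
orientation: [-179.8, 0.1, -96.5]
force: [0.3, -0.3, -2.4]
opening: 0.0457
gripper_force: 30.0
```

Run:
```python
from h import *
go((.4414,.0054,.14,-95))
im=ctrl.snapshot('scene')[:,:,::-1]
cv2.imwrite('pics/s4.png',cv2.resize(im[140:340,330:530],None,fx=3,fy=3))
```

```text
d [126.6 210.6   2.4] turn -1.5
11.25 [0.6649 0.1074 0.1424] [-179.8228    0.0901  -96.4938] 0.045698447498597944 [ 0.2927 -0.2978 -2.3764] J [ 25.7294  23.6617  -6.0028   0.0211 -60.1375 -32.2337]
```

View pics/s4.png

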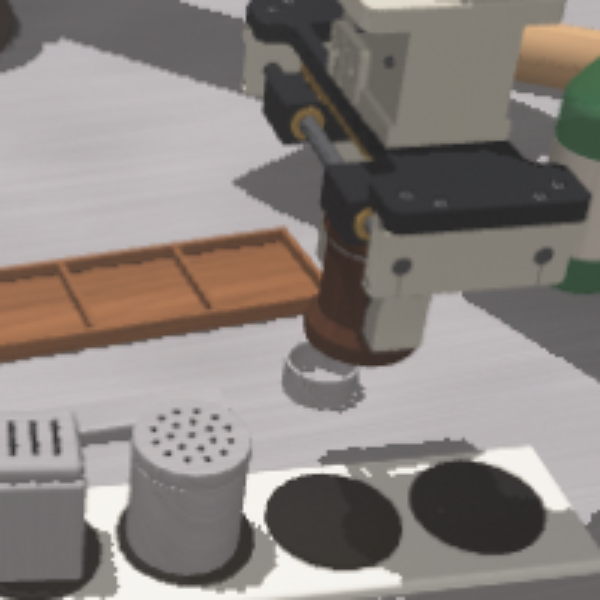

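The mill is held upright (crop (355,310)). Carrying it to the bay at caddy y = -38 mm.

Request:
apply_moves([
  {"fingers": 30,"delta_pos": [8,13,0],"angular": [0,0,0]},
  {"fingers": 30,"delta_pos": [24,40,0],"angular": [0,0,0]},
  {"fingers": 30,"delta_pos": [42,70,0],"angular": [0,0,0]},
  {"fingers": 30,"delta_pos": [61,101,0],"angular": [0,0,-1]},
  {"fingers": 30,"delta_pos": [80,133,0],"angular": [0,0,-1]},
  {"fingers": 30,"delta_pos": [98,163,0],"angular": [0,0,-1]},
  {"fingers": 30,"delta_pos": [112,187,0],"angular": [0,0,-1]},
  {"fingers": 30,"delta_pos": [122,203,0],"angular": [0,0,-1]},
  {"fingers": 30,"delta_pos": [126,210,0],"angular": [0,0,-1]},
  {"fingers": 30,"delta_pos": [126,210,0],"angular": [0,0,-1]},
])

```text
clock: 12.3
tool_pos: [0.4403, 0.0054, 0.1399]
orientation: [180.0, -0.0, -95.5]
force: [0.3, 0.3, -2.1]
opening: 0.0454
gripper_force: 30.0
```

Run:
```python
from h import *
go((.4414,.0054,.020,-95))
```

```text
d [ -0.1  -1.1 119.9] turn -0.5
12.3 [0.4403 0.0054 0.1399] [179.9796  -0.0024 -95.507 ] 0.04536564465370831 [ 0.3111  0.2843 -2.059 ] J [ 26.5129   2.7049 -34.7264  -0.011  -52.5873 -32.0132]
```

Request:
apply_moves([
  {"fingers": 30,"delta_pos": [0,-1,12],"angular": [0,0,0]},
  {"fingers": 30,"delta_pos": [0,-1,34],"angular": [0,0,0]},
  {"fingers": 30,"delta_pos": [0,-1,58],"angular": [0,0,0]},
  {"fingers": 30,"delta_pos": [0,-1,80],"angular": [0,0,0]},
  {"fingers": 30,"delta_pos": [0,-1,98],"angular": [0,0,0]},
  {"fingers": 30,"delta_pos": [0,-1,109],"angular": [0,0,0]},
  {"fingers": 30,"delta_pos": [0,-1,115],"angular": [0,0,0]},
  {"fingers": 30,"delta_pos": [0,-1,118],"angular": [0,0,0]},
  {"fingers": 30,"delta_pos": [0,-1,119],"angular": [0,0,0]},
  {"fingers": 30,"delta_pos": [0,-1,119],"angular": [0,0,0]},
])

```text
clock: 13.3
tool_pos: [0.4425, 0.0058, 0.0213]
orientation: [-180.0, 0.0, -95.5]
force: [0.5, -0.9, -2.8]
opening: 0.0454
gripper_force: 30.0
```

Request:
apply_moves([
  {"fingers": 30,"delta_pos": [0,0,0.5],"angular": [0,0,0]},
  {"fingers": 30,"delta_pos": [0,0,1],"angular": [0,0,0]},
  {"fingers": 30,"delta_pos": [0,0,1],"angular": [0,0,0]},
])

```text
clock: 13.6
tool_pos: [0.4422, 0.0057, 0.0203]
orientation: [-180.0, 0.0, -95.5]
force: [-0.2, 0.7, -2.6]
opening: 0.0453
gripper_force: 30.0
```

Request:
apply_moves([
  {"fingers": 30,"delta_pos": [0,0,1],"angular": [0,0,0]},
  {"fingers": 30,"delta_pos": [0,0,1.5],"angular": [0,0,0]},
  {"fingers": 30,"delta_pos": [0,0,1.5],"angular": [0,0,0]},
])

```text
clock: 13.9
tool_pos: [0.4423, 0.0057, 0.0198]
orientation: [-180.0, 0.0, -95.5]
force: [-7.6, 1.3, 18.0]
opening: 0.045
gripper_force: 30.0
```

Request:
apply_moves([
  {"fingers": 50,"delta_pos": [0,0,-0.5],"angular": [0,0,0]},
  {"fingers": 65,"delta_pos": [0,0,-0.5],"angular": [0,0,0]},
  {"fingers": 80,"delta_pos": [0,0,-0.5],"angular": [0,0,0]},
  {"fingers": 87,"delta_pos": [0,0,-0.5],"angular": [0,0,0]},
  {"fingers": 87,"delta_pos": [0,0,-6],"angular": [0,0,0]},
  {"fingers": 87,"delta_pos": [0,0,-30],"angular": [0,0,0]},
  {"fingers": 87,"delta_pos": [0,0,-65],"angular": [0,0,0]},
  {"fingers": 87,"delta_pos": [0,0,-100],"angular": [0,0,0]},
  {"fingers": 87,"delta_pos": [0,0,-115],"angular": [0,0,0]},
  {"fingers": 87,"delta_pos": [0,0,-115],"angular": [0,0,0]},
])

```text
clock: 14.9
tool_pos: [0.4436, 0.0062, 0.1363]
orientation: [-179.7, 0.1, -95.5]
force: [0.0, -0.2, 0.2]
opening: 0.0866
gripper_force: 0.0
```

Run:
```python
from h import *
go((.6580,.031,.13,-96.5))
```

```text
d [ -45.2 -211.     6.3] turn 1.0
14.9 [0.4436 0.0062 0.1363] [-179.7278    0.1387  -95.4801] 0.08661727943255516 [ 0.03   -0.1546  0.2032] J [ 26.4357   3.091  -34.8829   0.0333 -51.7217 -31.9368]
```

Request:
apply_moves([
  {"fingers": 87,"delta_pos": [-5,-22,0],"angular": [0,0,0]},
  {"fingers": 87,"delta_pos": [-12,-55,0],"angular": [0,0,0]},
  {"fingers": 87,"delta_pos": [-20,-92,3],"angular": [0,0,1]},
  {"fingers": 87,"delta_pos": [-28,-130,6],"angular": [0,0,1]},
  {"fingers": 87,"delta_pos": [-36,-166,6],"angular": [0,0,1]},
  {"fingers": 87,"delta_pos": [-42,-195,6],"angular": [0,0,1]},
  {"fingers": 87,"delta_pos": [-45,-211,6],"angular": [0,0,1]},
  {"fingers": 87,"delta_pos": [-45,-211,6],"angular": [0,0,1]},
  {"fingers": 87,"delta_pos": [-45,-211,6],"angular": [0,0,1]},
  {"fingers": 87,"delta_pos": [-45,-211,6],"angular": [0,0,1]},
])

```text
clock: 15.9
tool_pos: [0.6553, 0.03, 0.127]
orientation: [179.9, -0.0, -96.5]
force: [-0.3, 0.3, -0.5]
opening: 0.0869
gripper_force: 0.0
```

Run:
```python
from h import *
go((.658,.031,.031,-96.5))
im=ctrl.snapshot('scene')[:,:,::-1]
cv2.imwrite('pics/s5.png',cv2.resize(im[100:380,170:570],None,fx=2,fy=2))
```

```text
d [-1.3 -2.6 96. ] turn -0.0
15.9 [0.6553 0.03   0.127 ] [179.9297  -0.0172 -96.5073] 0.08686534441132464 [-0.306   0.2725 -0.4866] J [ 19.6127  23.0609  -9.1627  -0.0183 -57.8472 -26.1103]
```

View pics/s5.png

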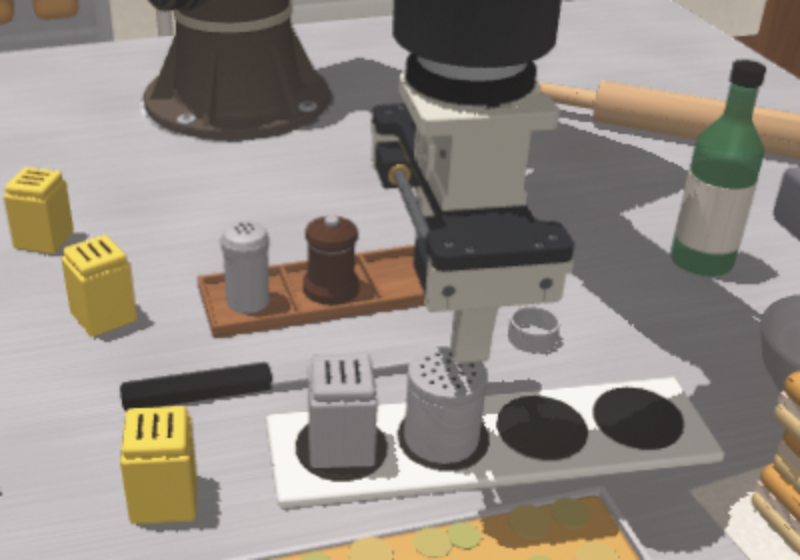

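The mill stands upright in its bay (crop (332,260)), and the gripper is over the tub (crop (446,400)). Descending and gripping.

Request:
apply_moves([
  {"fingers": 87,"delta_pos": [-1,-2,20],"angular": [0,0,0]},
  {"fingers": 87,"delta_pos": [-1,-2,42],"angular": [0,0,0]},
  {"fingers": 87,"delta_pos": [-1,-2,65],"angular": [0,0,0]},
  {"fingers": 87,"delta_pos": [-1,-2,84],"angular": [0,0,0]},
  {"fingers": 87,"delta_pos": [-1,-2,93],"angular": [0,0,0]},
  {"fingers": 87,"delta_pos": [-1,-2,96],"angular": [0,0,0]},
  {"fingers": 80,"delta_pos": [-1,-2,96],"angular": [0,0,0]},
  {"fingers": 70,"delta_pos": [-1,-2,96],"angular": [0,0,0]},
  {"fingers": 62,"delta_pos": [-1,-2,96],"angular": [0,0,0]},
  {"fingers": 55,"delta_pos": [-1,-2,96],"angular": [0,0,0]},
])

```text
clock: 16.95
tool_pos: [0.6589, 0.0311, 0.0324]
orientation: [-179.9, 0.0, -96.5]
force: [-0.5, 0.1, -0.8]
opening: 0.0612
gripper_force: 0.0
```

Request:
apply_moves([
  {"fingers": 45,"delta_pos": [0,0,0],"angular": [0,0,0]},
  {"fingers": 45,"delta_pos": [0,0,0],"angular": [0,0,0]},
  {"fingers": 45,"delta_pos": [0,0,0],"angular": [0,0,0]},
])

```text
clock: 17.25
tool_pos: [0.6591, 0.031, 0.0321]
orientation: [-179.9, 0.0, -96.5]
force: [1.5, -0.0, 3.1]
opening: 0.0547
gripper_force: 30.0
```

Request:
apply_moves([
  {"fingers": 40,"delta_pos": [0,0,-8],"angular": [0,0,0]},
  {"fingers": 40,"delta_pos": [0,0,-22],"angular": [0,0,0]},
  {"fingers": 40,"delta_pos": [0,0,-40],"angular": [0,0,0]},
  {"fingers": 40,"delta_pos": [0,0,-62],"angular": [0,0,0]},
  {"fingers": 40,"delta_pos": [0,0,-84],"angular": [0,0,0]},
  {"fingers": 40,"delta_pos": [0,0,-100],"angular": [0,0,0]},
  {"fingers": 40,"delta_pos": [0,0,-108],"angular": [0,0,0]},
  {"fingers": 40,"delta_pos": [0,0,-108],"angular": [0,0,0]},
])

```text
clock: 18.05
tool_pos: [0.659, 0.0311, 0.1413]
orientation: [-179.9, 0.1, -96.5]
force: [-0.0, 0.0, -2.2]
opening: 0.0552
gripper_force: 30.0
```

Run:
```python
from h import *
go((.4404,.0814,.14,-95))
```

```text
d [-25.2 222.9   1.3] turn -1.5
18.05 [0.659  0.0311 0.1413] [-179.8756    0.0576  -96.495 ] 0.05524325442885835 [-0.0383  0.0412 -2.2087] J [ 19.6059  22.5522  -7.9139   0.0035 -59.3969 -26.1027]
```

Request:
apply_moves([
  {"fingers": 40,"delta_pos": [-2,14,0],"angular": [0,0,0]},
  {"fingers": 40,"delta_pos": [-5,42,0],"angular": [0,0,0]},
  {"fingers": 40,"delta_pos": [-8,74,0],"angular": [0,0,0]},
  {"fingers": 40,"delta_pos": [-12,107,0],"angular": [0,0,-1]},
  {"fingers": 40,"delta_pos": [-16,141,0],"angular": [0,0,-1]},
  {"fingers": 40,"delta_pos": [-19,172,0],"angular": [0,0,-1]},
  {"fingers": 40,"delta_pos": [-22,198,0],"angular": [0,0,-1]},
  {"fingers": 40,"delta_pos": [-24,215,0],"angular": [0,0,-1]},
  {"fingers": 40,"delta_pos": [-25,222,0],"angular": [0,0,-1]},
  {"fingers": 40,"delta_pos": [-25,222,0],"angular": [0,0,-1]},
])

```text
clock: 19.05
tool_pos: [0.44, 0.0809, 0.1394]
orientation: [180.0, -0.0, -95.4]
force: [1.2, 0.3, -1.5]
opening: 0.055
gripper_force: 30.0
```

Run:
```python
from h import *
go((.4404,.0814,.022,-95))
```

```text
d [ -0.5  -0.3 117.4] turn -0.4
19.05 [0.44   0.0809 0.1394] [179.9775  -0.0068 -95.4471] 0.05500044023795451 [ 1.166   0.2863 -1.5278] J [ 35.7963   3.4623 -33.9786  -0.0123 -52.5805 -41.2359]
```

Request:
apply_moves([
  {"fingers": 40,"delta_pos": [0,0,12],"angular": [0,0,0]},
  {"fingers": 40,"delta_pos": [0,0,34],"angular": [0,0,0]},
  {"fingers": 40,"delta_pos": [0,0,58],"angular": [0,0,0]},
  {"fingers": 40,"delta_pos": [0,0,80],"angular": [0,0,0]},
  {"fingers": 40,"delta_pos": [0,0,97],"angular": [0,0,0]},
  {"fingers": 40,"delta_pos": [0,0,108],"angular": [0,0,0]},
  {"fingers": 40,"delta_pos": [0,0,113],"angular": [0,0,0]},
  {"fingers": 40,"delta_pos": [0,0,116],"angular": [0,0,0]},
  {"fingers": 40,"delta_pos": [0,0,117],"angular": [0,0,0]},
  {"fingers": 40,"delta_pos": [0,0,117.5],"angular": [0,0,0]},
])

```text
clock: 20.05
tool_pos: [0.4412, 0.0811, 0.0224]
orientation: [-180.0, 0.0, -95.5]
force: [-0.7, 1.1, -2.2]
opening: 0.055
gripper_force: 30.0
```

Request:
apply_moves([
  {"fingers": 40,"delta_pos": [0,0,0.5],"angular": [0,0,0]},
  {"fingers": 40,"delta_pos": [0,0,1],"angular": [0,0,0]},
  {"fingers": 40,"delta_pos": [0,0,1],"angular": [0,0,0]},
])

```text
clock: 20.35
tool_pos: [0.4413, 0.0812, 0.022]
orientation: [-179.9, 0.0, -95.5]
force: [-1.0, -1.3, 6.7]
opening: 0.055
gripper_force: 30.0
```

Contact with the floor. Releasing and rising.

Request:
apply_moves([
  {"fingers": 60,"delta_pos": [0,0,0],"angular": [0,0,0]},
  {"fingers": 72,"delta_pos": [0,0,0],"angular": [0,0,0]},
  {"fingers": 82,"delta_pos": [0,0,0],"angular": [0,0,0]},
  {"fingers": 87,"delta_pos": [0,0,0],"angular": [0,0,0]},
  {"fingers": 87,"delta_pos": [0,0,-6],"angular": [0,0,0]},
  {"fingers": 87,"delta_pos": [0,0,-30],"angular": [0,0,0]},
  {"fingers": 87,"delta_pos": [0,0,-65],"angular": [0,0,0]},
  {"fingers": 87,"delta_pos": [0,0,-100],"angular": [0,0,0]},
  {"fingers": 87,"delta_pos": [0,0,-115],"angular": [0,0,0]},
  {"fingers": 87,"delta_pos": [0,0,-115],"angular": [0,0,0]},
])

```text
clock: 21.35
tool_pos: [0.4422, 0.0817, 0.1389]
orientation: [-179.8, 0.2, -95.5]
force: [-0.3, -0.1, -0.3]
opening: 0.087
gripper_force: 0.0
```

Run:
```python
from h import *
go((.651,-.0445,.13,-97.5))
```

```text
d [ 105.7 -219.9    8.9] turn 2.0
21.35 [0.4422 0.0817 0.1389] [-179.7511    0.1837  -95.4789] 0.08704518066466178 [-0.3101 -0.1252 -0.3051] J [ 35.7439   3.514  -34.0153   0.0327 -52.1625 -41.2433]
```

Request:
apply_moves([
  {"fingers": 87,"delta_pos": [11,-22,0],"angular": [0,0,0]},
  {"fingers": 87,"delta_pos": [26,-55,0],"angular": [0,0,0]},
  {"fingers": 87,"delta_pos": [45,-93,3],"angular": [0,0,1]},
  {"fingers": 87,"delta_pos": [63,-131,6],"angular": [0,0,1]},
  {"fingers": 87,"delta_pos": [80,-167,8],"angular": [0,0,2]},
  {"fingers": 87,"delta_pos": [95,-197,8],"angular": [0,0,2]},
  {"fingers": 87,"delta_pos": [104,-216,8],"angular": [0,0,2]},
  {"fingers": 87,"delta_pos": [106,-220,8],"angular": [0,0,2]},
  {"fingers": 87,"delta_pos": [106,-220,8],"angular": [0,0,2]},
  {"fingers": 87,"delta_pos": [106,-220,8],"angular": [0,0,2]},
])

```text
clock: 22.35
tool_pos: [0.6486, -0.0454, 0.1274]
orientation: [179.9, -0.0, -97.5]
force: [0.5, -0.4, 0.3]
opening: 0.0868
gripper_force: 0.0
```

Run:
```python
from h import *
go((.651,-.0445,.031,-97.5))
im=ctrl.snapshot('scene')[:,:,::-1]
cv2.imwrite('pics/s6.png',cv2.resize(im[100:380,170:570],None,fx=2,fy=2))
```

```text
d [-1.2 -2.3 96.4] turn -0.0
22.35 [ 0.6486 -0.0454  0.1274] [179.9198  -0.0098 -97.503 ] 0.08681324019924108 [ 0.5465 -0.3827  0.3487] J [ 13.1404  22.5483  -9.9235  -0.0226 -57.6067 -20.6313]
```

View pics/s6.png

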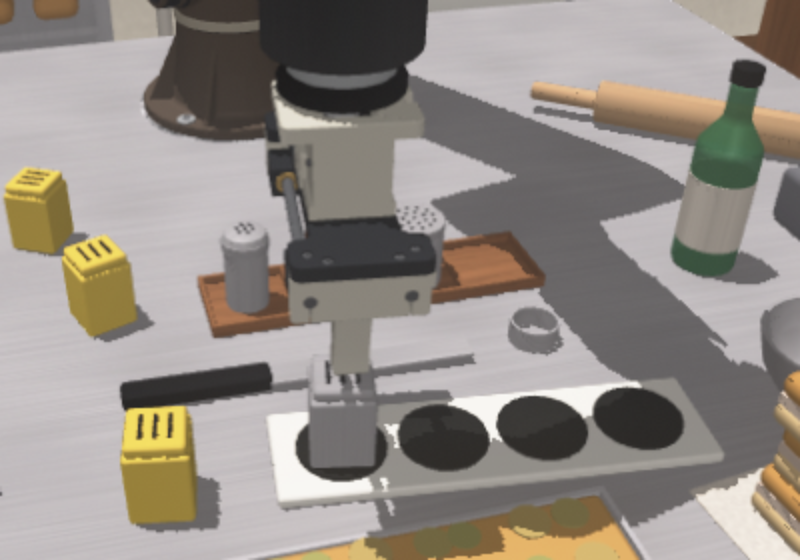

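The gripper is over the steel square (crop (342,410)), and the tub stands in its bay behind it. Descending and gripping.

Request:
apply_moves([
  {"fingers": 87,"delta_pos": [-1,-2,20],"angular": [0,0,0]},
  {"fingers": 87,"delta_pos": [-1,-2,42],"angular": [0,0,0]},
  {"fingers": 87,"delta_pos": [-1,-2,65],"angular": [0,0,0]},
  {"fingers": 87,"delta_pos": [-1,-2,84],"angular": [0,0,0]},
  {"fingers": 87,"delta_pos": [-1,-2,93],"angular": [0,0,0]},
  {"fingers": 87,"delta_pos": [-1,-2,96],"angular": [0,0,0]},
  {"fingers": 75,"delta_pos": [-1,-2,96],"angular": [0,0,0]},
  {"fingers": 62,"delta_pos": [-1,-2,96],"angular": [0,0,0]},
  {"fingers": 54,"delta_pos": [-1,-2,96],"angular": [0,0,0]},
  {"fingers": 48,"delta_pos": [-1,-2,96],"angular": [0,0,0]},
])

```text
clock: 23.4
tool_pos: [0.6521, -0.0449, 0.0329]
orientation: [-179.9, 0.0, -97.5]
force: [0.7, 0.4, -0.3]
opening: 0.0605
gripper_force: 0.0
```

Request:
apply_moves([
  {"fingers": 42,"delta_pos": [0,0,0],"angular": [0,0,0]},
  {"fingers": 36,"delta_pos": [0,0,0],"angular": [0,0,0]},
  {"fingers": 36,"delta_pos": [0,0,0],"angular": [0,0,0]},
  {"fingers": 36,"delta_pos": [0,0,0],"angular": [0,0,0]},
])

```text
clock: 23.8
tool_pos: [0.6515, -0.045, 0.0323]
orientation: [180.0, -0.0, -97.5]
force: [-2.4, -0.9, 4.2]
opening: 0.0466
gripper_force: 29.4
```

Request:
apply_moves([
  {"fingers": 30,"delta_pos": [0,0,-8],"angular": [0,0,0]},
  {"fingers": 30,"delta_pos": [0,0,-22],"angular": [0,0,0]},
  {"fingers": 30,"delta_pos": [0,0,-40],"angular": [0,0,0]},
  {"fingers": 30,"delta_pos": [0,0,-62],"angular": [0,0,0]},
  {"fingers": 30,"delta_pos": [0,0,-84],"angular": [0,0,0]},
  {"fingers": 30,"delta_pos": [0,0,-100],"angular": [0,0,0]},
  {"fingers": 30,"delta_pos": [0,0,-108],"angular": [0,0,0]},
  {"fingers": 30,"delta_pos": [0,0,-108],"angular": [0,0,0]},
])

```text
clock: 24.6
tool_pos: [0.6525, -0.0448, 0.1419]
orientation: [-179.8, 0.1, -97.5]
force: [-0.2, 0.6, -2.0]
opening: 0.0465
gripper_force: 29.4
```

Run:
```python
from h import *
go((.4393,.1574,.14,-90))
```

```text
d [-172.7  237.8    1.9] turn -7.5
24.6 [ 0.6525 -0.0448  0.1419] [-179.8372    0.0531  -97.4921] 0.04647549699107935 [-0.1937  0.5571 -1.9796] J [ 13.129   22.0113  -8.6783   0.0089 -59.1393 -20.6257]
```

Request:
apply_moves([
  {"fingers": 30,"delta_pos": [-11,15,0],"angular": [0,0,0]},
  {"fingers": 30,"delta_pos": [-30,41,0],"angular": [0,0,-1]},
  {"fingers": 30,"delta_pos": [-54,75,0],"angular": [0,0,-2]},
  {"fingers": 30,"delta_pos": [-80,110,0],"angular": [0,0,-3]},
  {"fingers": 30,"delta_pos": [-105,145,0],"angular": [0,0,-5]},
  {"fingers": 30,"delta_pos": [-130,179,0],"angular": [0,0,-6]},
  {"fingers": 30,"delta_pos": [-151,208,0],"angular": [0,0,-7]},
  {"fingers": 30,"delta_pos": [-166,229,0],"angular": [0,0,-7]},
  {"fingers": 30,"delta_pos": [-173,237,0],"angular": [0,0,-7]},
  {"fingers": 30,"delta_pos": [-173,237,0],"angular": [0,0,-7]},
])

```text
clock: 25.6
tool_pos: [0.4385, 0.1582, 0.1398]
orientation: [180.0, -0.0, -90.4]
force: [0.6, -0.7, -0.9]
opening: 0.0466
gripper_force: 29.4
```

Run:
```python
from h import *
go((.4393,.1574,.022,-90))
```

```text
d [  0.8  -0.8 117.8] turn -0.4
25.6 [0.4385 0.1582 0.1398] [179.9824  -0.0042 -90.3849] 0.04663431975759582 [ 0.595  -0.7418 -0.8856] J [ 44.1181   5.2939 -31.8485  -0.0118 -52.8731 -44.4959]
```

Request:
apply_moves([
  {"fingers": 30,"delta_pos": [1,0,12],"angular": [0,0,0]},
  {"fingers": 30,"delta_pos": [1,0,34],"angular": [0,0,0]},
  {"fingers": 30,"delta_pos": [1,0,58],"angular": [0,0,0]},
  {"fingers": 30,"delta_pos": [1,0,80],"angular": [0,0,0]},
  {"fingers": 30,"delta_pos": [1,0,97],"angular": [0,0,0]},
  {"fingers": 30,"delta_pos": [1,0,108],"angular": [0,0,0]},
  {"fingers": 30,"delta_pos": [1,0,113],"angular": [0,0,0]},
  {"fingers": 30,"delta_pos": [1,0,116],"angular": [0,0,0]},
  {"fingers": 30,"delta_pos": [1,0,117],"angular": [0,0,0]},
  {"fingers": 30,"delta_pos": [1,0,117.5],"angular": [0,0,0]},
])

```text
clock: 26.6
tool_pos: [0.4397, 0.1568, 0.0231]
orientation: [-180.0, 0.0, -90.5]
force: [0.1, 0.3, -1.9]
opening: 0.0469
gripper_force: 29.4
```

Request:
apply_moves([
  {"fingers": 30,"delta_pos": [0,0,0.5],"angular": [0,0,0]},
  {"fingers": 30,"delta_pos": [0,0,1],"angular": [0,0,0]},
  {"fingers": 30,"delta_pos": [0,0,1],"angular": [0,0,0]},
])

```text
clock: 26.9
tool_pos: [0.4396, 0.1568, 0.0222]
orientation: [-180.0, 0.0, -90.5]
force: [-1.2, 0.1, 4.3]
opening: 0.0465
gripper_force: 29.4
```

Request:
apply_moves([
  {"fingers": 52,"delta_pos": [0,0,0.3],"angular": [0,0,0]},
  {"fingers": 66,"delta_pos": [0,0,0.3],"angular": [0,0,0]},
  {"fingers": 80,"delta_pos": [0,0,0.3],"angular": [0,0,0]},
  {"fingers": 87,"delta_pos": [0,0,0.3],"angular": [0,0,0]},
  {"fingers": 87,"delta_pos": [0,0,-6],"angular": [0,0,0]},
  {"fingers": 87,"delta_pos": [0,0,-30],"angular": [0,0,0]},
  {"fingers": 87,"delta_pos": [0,0,-70],"angular": [0,0,0]},
  {"fingers": 87,"delta_pos": [0,0,-115],"angular": [0,0,0]},
  {"fingers": 87,"delta_pos": [0,0,-160],"angular": [0,0,0]},
  {"fingers": 87,"delta_pos": [0,0,-200],"angular": [0,0,0]},
])

```text
clock: 27.9
tool_pos: [0.4392, 0.1563, 0.2246]
orientation: [-179.9, 0.1, -90.5]
force: [0.4, 1.3, -0.6]
opening: 0.0873
gripper_force: 0.0
```

Request:
apply_moves([
  {"fingers": 87,"delta_pos": [0,-30,-20],"angular": [0,0,0]},
  {"fingers": 87,"delta_pos": [0,-75,-40],"angular": [0,0,0]},
  {"fingers": 87,"delta_pos": [0,-120,-40],"angular": [0,0,0]},
  {"fingers": 87,"delta_pos": [0,-165,-40],"angular": [0,0,0]},
  {"fingers": 87,"delta_pos": [0,-200,-40],"angular": [0,0,0]},
  {"fingers": 87,"delta_pos": [0,-200,-40],"angular": [0,0,0]},
  {"fingers": 87,"delta_pos": [0,-200,-40],"angular": [0,0,0]},
])

```text
clock: 28.6
tool_pos: [0.6394, 0.1543, 0.2606]
orientation: [179.9, -0.0, -90.6]
force: [-0.6, 0.3, 0.3]
opening: 0.0872
gripper_force: 0.0
```

Run:
```python
from h import *
im=ctrl.snapshot('scene')[:,:,::-1]; tp=ctrl.snapshot('top')[:,:,::-1]
a=cv2.resize(im[150:300,220:480],(780,450)); cv2.imwrite('pics/s7.png',a)
# top view with the expected lid outlines (at bay centres)
C=[.4409,.0434,np.radians(.80)];tp=cv2.resize(tp,None,fx=4,fy=4,interpolation=cv2.INTER_CUBIC);t=np.linspace(0,2*np.pi,40)
for y,r,z in((-.114,.021,.066),(-.038,.024,.064),(.038,.028,.068),(.114,.023,.074)):
    m=frame(C,[[0,y,z]])[0]
    cv2.polylines(tp,[(w2pix('top',np.c_[m[0]+r*np.cos(t),m[1]+r*np.sin(t),0*t+z])*4+1.5).round().astype(np.int32)],True,(0,255,0),1)
cv2.imwrite('pics/t7.png',tp[860:1200,620:1420])
```

```text
(no output)
```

View pics/s7.png

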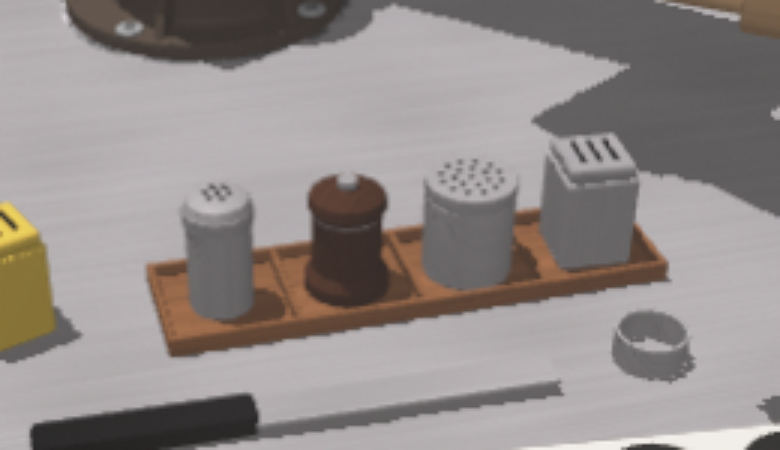

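View pics/t7.png

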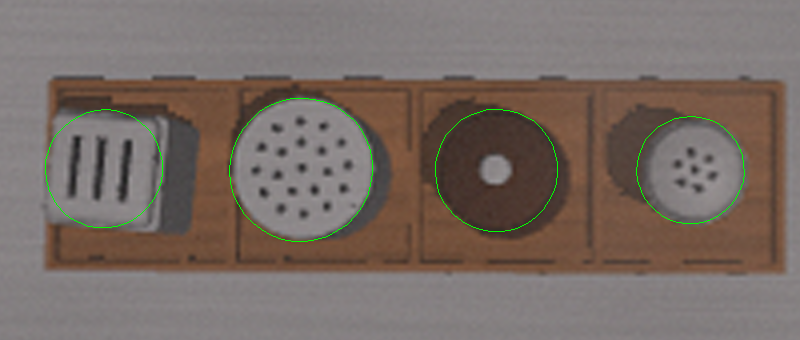

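All four stand upright in the mirrored bays. Their lids in the top view lie within about 3 mm of the outlines expected at the bay centres, and the gripper is clear. Handing in.

```bash
python3 -c "
from plant import ctrl
print(ctrl.close_job())"
```

```text
the job is handed in; nothing more can be done
None
```

The four shakers stand upright in the caddy in reverse order (left to right: square, tub, mill, tall), each within about 3 mm of its bay centre by camera; the job was handed in at about 29 s, and no verdict was returned.

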